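# Tap a carbon shaft to the centre of the runout tester and start it

### The job

The carbon shaft stands off-centre on the round platter of the runout tester: with light fingertip taps low on its sides, nudge it over until its foot stands wholly inside the platter's inner engraved ring, always keeping it standing on the platter - it rocks and topples easily, and must not be pinched or lifted. Once it stands there on its own, press the green start button down with a fingertip and let it go. Leave the red stop button and the other things on the bench alone.

Things in the scene. Friction and masses are not known exactly. Their poses are not given: they have to be found in the camera images.
- shaft: loose upright shaft to centre, 70-120 g: black carbon tube (diameter 24) between aluminium collars of diameter 30 mm; foot collar 10 high, top collar 16 high with blue band, 60 mm high in all. Origin: centre of foot underside, z up its axis. Friction about 0.6, top-heavy (centre of mass 33 mm up): pushed above about 25 mm it tips, pushed slowly at the foot it slides and stops with the push
- platter_center (a point): centre of the platter's top face, on the rotary axis, 62 mm above the bench. Fixed flat dark disc, diameter 90, no lip. Light engraved rings: the inner has an inside diameter of 40 mm, the outer of 70; the 30 mm foot is wholly inside the inner ring when its centre is within 5 mm of this point. A red index mark at the rim lies along this frame's x (any direction)
- tester: fixed runout tester: base plate 270 x 134 mm, black housing 122 square, 50 high. Origin: on the rotary axis at bench level; x away from the control panel, towards the blue laser gauge (its face at x = 107, 52 wide, 62 to 102 mm high). Motor on the y side: x 9 to 51, y 61 to 105, 54 mm high. Grey control panel: x -127 to -65, 40 mm high
- start_top (a point): top centre of the green start button's cap (diameter 22 mm, in a 38 mm dark collar), 52 mm above the bench when up, at x = -98, y = 36 mm in the tester's frame. It is pressed straight down
- start (a joint): travel of the green start button: 0 up, 0.006 m fully down; a spring needs about 1.2 N at first and 4 N fully down; counts as pressed beyond 0.004; springs back when released
- stop_top (a point): top centre of the red stop button's cap, same size and height as the green one, at x = -98, y = -36 mm in the tester's frame; to be left alone
- stop (a joint): travel of the red stop button, 0 up, 0.006 m fully down; must not be pressed
- spare_shaft: bystander: a second shaft like the first, standing on the bench on the -y side of the tester; origin at the centre of its underside
- setting_ring: bystander: steel ring gauge, diameter 48, 18 mm high, lying on the bench on the +y side of the tester; origin at the centre of its underside
- tape_roll: bystander: roll of copper tape, diameter 72, 20 mm high, lying flat on the bench on the -y side of the tester; origin at the centre of its underside
- screwdriver: bystander: screwdriver 150 mm long lying on the bench on the +y side, beyond the tester's motor; origin at its middle
- chassis: bystander: black model car chassis with four wheels, 280 by 140 mm, 54 mm high, on the left; origin under its centre, x along its length
- car_shell: bystander: black carbon model car body, 230 by 115 mm, 53 mm high, on the right; origin under its centre, x along its length
- carbon_panel: bystander: flat black carbon panel 150 by 190 mm, 5 mm thick, with terminals 10 mm high and copper tabs, near right; origin under its centre
There are look-alikes about, which are no part of the job. Leave any turquoise look-alike of the shaft alone.

How it is judged:
On the way, in this order (a step that is already met when the one before it is completed fails the run):
1. the shaft stands upright on its own with its foot inside the inner ring (within 5 mm of the centre), untouched by the robot, for half a second (horizontal distance between shaft and platter_center below 0.005 m and angle between shaft's own z axis and vertical below 0.03 rad and contact force between each of the arm, the fingers and shaft below 0.02 N and linear speed of shaft below 0.01 m/s), for 0.5 s.
2. the green start button is pressed down (value of joint start above 0.004 m), for 0.05 s.
At the end, for the whole second after the job is handed in: The shaft stands upright and at rest on the platter with its axis within 5 mm of the platter's centre (foot wholly inside the inner ring); the start button has been pressed after that and is up again (horizontal distance between shaft and platter_center below 0.005 m and z of shaft in the frame of platter_center between -0.002 and 0.002 m and angle between shaft's own z axis and vertical below 0.03 rad and linear speed of shaft below 0.01 m/s and value of joint each of start, stop below 0.001 m); the robot touches nothing.
It fails at once if the shaft is tipped by more than 0.25 rad (about 14 degrees), lifted more than 6 mm off the platter, or pushed off it (angle between shaft's own z axis and vertical above 0.25 rad or z of shaft in the frame of platter_center above 0.006 m or z of shaft in the frame of platter_center below -0.005 m).
It fails at once if the shaft is pinched or struck hard (more than 5 N) (contact force between any of the fingers, the arm and shaft above 5 N).
It fails at once if the start button is pressed before the shaft is inside the inner ring (value of joint start above 0.003 m and horizontal distance between shaft and platter_center above 0.0055 m).
It fails at once if the red stop button is pressed (value of joint stop above 0.002 m).
It fails at once if another thing on the bench is disturbed (moved more than 10 mm) (distance of any of spare_shaft, setting_ring, tape_roll, screwdriver, chassis, car_shell, carbon_panel from where it was at the start of the episode above 0.01 m).
It also fails if it takes over 58 s, if anything falls off the work surface, if the arm or the gripper's body presses on something with over 40 N, if the wrist force passes 120 N, or if a joint passes its speed limit or range.

### The arm

A 6-joint arm with a two-finger parallel gripper is mounted at the origin on the work surface. World frame = base frame: x ahead of the robot, y to its left, z up, the work surface at z = 0. Lengths are in m, angles in rad, forces in N, time in s.
With the tool pointing down it reaches from about 0.35 to 0.875 m from the base axis. Payload 15.5 kg.
Tool frame: the origin (TCP) lies at the very end of the fingers, on their centre line; the grasp point (between the pads) lies 19 mm behind it; z points along the fingers, y is the line along which they close (so a half turn about z gives the same grasp; the last joint's range is limited). The gripper opens to 85 mm and grips with 20 to 120 N. Pads are 22 mm wide; open, the fingers measure 114 mm over their backs; the gripper's body (76 mm by 85 mm) begins 54 mm behind the grasp point. The pads swing forward as they close: fully open they stand 13 mm farther back than shut.
Start: joints at [-1.385, 0.494, 1.345, -0, 1.302, -0.096], TCP at [0.173, -0.601, 0.231] pointing down, gripper open.
Joint ranges: [-2.91, 2.91], [-0.82, 2.16], [0.22, 2.67], [-1.22, 4.37], [0.12, 2.79], [-3.08, 3.08]. Speed limits (rad/s): [1.89, 1.89, 2.57, 3.01, 3.01, 3.01].

### API

Orientations are given as a unit quaternion [w, x, y, z].
In Python, from station import r, vision, job gives the robot as it stands. The module is installed in compiled form; this text tells all that it offers.
- The arm moves only by the tool play_rows, never from a script. Its argument "steps" is one flat list of numbers, 7 for each row, row after row: the shift along the tool's x, y, z scaled (see below), then the turn, a rotation vector about the tool's x, y, z scaled (see below), then the closure, from -1 (fully open) to 1 (shut), so that 0 is half open. In form: [x, y, z, ax, ay, az, hand, x, y, z, ax, ay, az, hand, ...]. A call has 1 to 8 rows; each row is the pose to reach, as a shift and turn from the pose commanded when the call began, along the tool's axes at that moment; what a row does not reach only later rows make up. The controller multiplies each number of a shift by 0.12 m and each number of a turn by 60 degrees. A row lasts 1/10 s, in which the tool goes at most 50 mm and 8.59 degrees, less where a joint would pass 70% of its speed; a pose out of reach is approached as far as the arm can. A call with a number of a shift or a turn outside -1 to 1 is refused whole. A call with a gripper value outside its range is refused whole. The fingers move at their own pace and stop on an object; the grip force is fixed at half the most. Time passes only in rows, so rows that repeat a pose let the fingers close. It gives the time, the measured TCP pose, the force, the opening and the grip force at its end, in the units of the state.
- r.observe(): the state, without advancing time (a new reading comes with each control period).
- vision.get_image(name): name is "side" or "top"; returns a dict with "image" (480x640x3 uint8, blue, green, red), "K" (3x3 intrinsics, pixels), "k1" (the pictures are not rectified: a ray, as slopes to the right and down, at radius r is drawn at 1 + k1 r^2 times it, then the intrinsics apply), "origin" and "attitude" of the camera in the world. Camera axes: x right, y down, z forward; pixel columns grow to the right and rows downward; lengths in m; the calibration is good to about 2 mm. A picture is of the moment at which its call begins. There is no depth.
- job.sign_off(): hands the job in; it is judged then, once.
The state is a dict: "time_s": time; "joint_pos": joint angles; "qd": joint speeds; "joint_efforts": joint torques, N m; "position": TCP position; "tool_rot": TCP orientation; "wrist_force": force on the tool from outside, world axes, zero at the start; "moment": the same for the moment, N m; "finger_gap": opening from 0.0 (shut) to 1.0 (fully open); "finger_force": force on a finger pad.
Only numpy, scipy, OpenCV 4.12 (cv2) and the standard library are available. Lean on these libraries where they do the work, as an engineer would, in place of code of your own. Each camera call takes 0.05 s, during which the arm holds its last target. There are 200 camera calls.

## Working session

There is one attempt and no reset: what is moved stays moved. The work goes in short steps, Python scripts to look and compute and a tool call to move; the robot and the scene stay as the last step left them, time stands still between calls to the robot, and variables do not carry over. Pictures are saved under pics/ and viewed, at most 10 in all, crops included, and the job is handed in when it is done.

Besides the shell and the picture viewer there is one more tool, called as name(argument=value, ...) on one line, values as JSON. play_rows: Moves the arm, as the interface text tells. Shifts and turns lie within -1 to 1; 1 stands for 0.12 m of shift or 60 degrees of turn. Its arguments: {"type":"object","properties":{"steps":{"type":"array","items":{"type":"number"}}},"required":["steps"]}

```bash
mkdir -p pics && cat > h.py <<'E'
import numpy as np, cv2
from station import r, vision, job
from scipy.spatial.transform import Rotation as R
def cam(n):
    d=vision.get_image(n); a=np.array(d["attitude"],float)
    d["R"]=a if a.shape==(3,3) else R.from_quat(a,scalar_first=True).as_matrix()
    d["o"]=np.array(d["origin"]); d["K"]=np.array(d["K"]); return d
def dist(d): return np.array([d["k1"],0,0,0],float)
def ray(d,uv):
    p=cv2.undistortPoints(np.array(uv,float).reshape(-1,1,2),d["K"],dist(d)).reshape(-1,2)
    return np.c_[p,np.ones(len(p))]@d["R"].T
def onz(d,uv,z):
    v=ray(d,uv); return d["o"]+v*((z-d["o"][2])/v[:,2])[:,None]
def proj(d,P):
    c=(np.atleast_2d(P)-d["o"])@d["R"]
    return cv2.projectPoints(c,np.zeros(3),np.zeros(3),d["K"],dist(d))[0].reshape(-1,2)
E
python3 - <<'E'
from h import *
for n in("top","side"):
    d=cam(n);cv2.imwrite(f"pics/{n}0.png",d["image"]);print(n,d["o"],d["attitude"],d["K"].tolist(),d["k1"])
print(r.observe())
E
```

```text
top [0.41959522 0.03778653 1.60613162] [-0.03381962  0.70718875 -0.70504937  0.04056707] [[587.7729959261386, 0.0, 318.236754975706], [0.0, 587.7729959261386, 239.33553060456674], [0.0, 0.0, 1.0]] 0.03604819044267293
side [0.45784111 1.09805131 0.77076843] [ 0.0220304  -0.05404464  0.87637348 -0.47808301] [[570.0004892818511, 0.0, 322.18646559425207], [0.0, 570.0004892818511, 243.80964449397084], [0.0, 0.0, 1.0]] -0.018009555572697605
{'time_s': 0.1, 'joint_pos': array([-1.38549496e+00,  4.94126739e-01,  1.34607934e+00,  1.62522666e-05,
        1.30249374e+00, -9.54941895e-02]), 'qd': array([-0.00145176, -0.00056197, -0.00250775,  0.0002618 ,  0.00031903,
       -0.00041711]), 'joint_efforts': array([ 2.53214435e-03, -8.83591747e+01, -3.84561253e+01,  8.71846169e-06,
        5.30570760e-03,  4.28011163e-05]), 'position': array([ 0.17315112, -0.60019542,  0.2307529 ]), 'tool_rot': array([-5.53373225e-04,  9.90160561e-01,  1.39934831e-01, -1.70230483e-05]), 'wrist_force': array([ 0.34968011, -0.61161598, -0.11545552]), 'moment': array([ 0.04553277, -0.01988121, -0.00131337]), 'finger_force': 0.0, 'finger_gap': 0.9998051578561146}
```

View pics/top0.png

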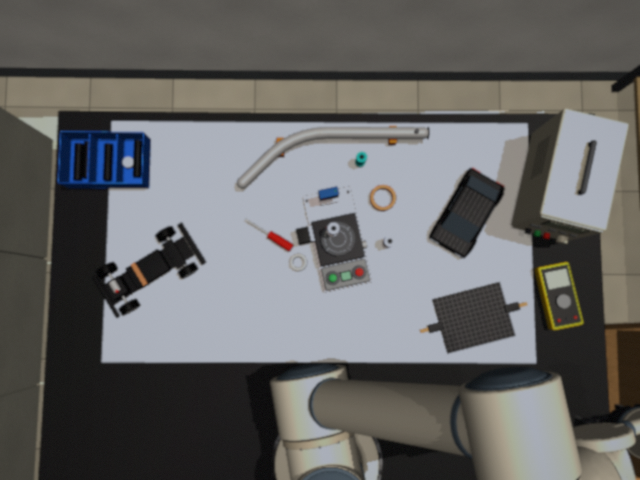

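View pics/side0.png

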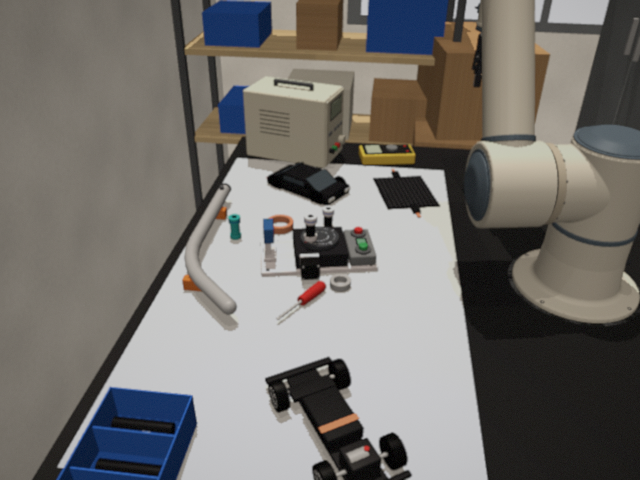

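The top view has the shaft on the platter at (334,229). Look-alikes are the spare shaft at (387,243) and the turquoise one at (361,158). I choose the one on the platter and check it in a crop.

```bash
python3 - <<'E'
from h import *
t=cv2.imread("pics/top0.png")[180:300,285:405];s=cv2.imread("pics/side0.png")[195:285,250:385]
a=cv2.resize(t,(600,600),interpolation=cv2.INTER_CUBIC)
cv2.imwrite("pics/c1.png",a)
cv2.imwrite("pics/c2.png",cv2.resize(s,(795,530),interpolation=cv2.INTER_CUBIC))
d=cam("top");h=cv2.cvtColor(d["image"],cv2.COLOR_BGR2HSV)
e=cam("side");he=cv2.cvtColor(e["image"],cv2.COLOR_BGR2HSV)
for nm,D,H,box in(("top",d,h,(180,300,300,375)),("side",e,he,(200,280,255,385))):
  for col,lo,hi in(("green",(45,90,50),(80,255,255)),("red",(0,120,60),(8,255,255)),("red2",(172,120,60),(180,255,255)),("blue",(100,110,40),(125,255,255))):
    m=cv2.inRange(H,lo,hi);k=np.zeros_like(m);k[box[0]:box[1],box[2]:box[3]]=1;m*=k
    n,l,st,c=cv2.connectedComponentsWithStats(m)
    for i in range(1,n):
        if st[i,4]>4:print(nm,col,st[i].tolist(),c[i].round(2),onz(D,c[i],.052).round(4))
E
```

```text
top green [329, 274, 8, 8, 55] [332.33 277.56] [[ 0.4824 -0.0143  0.052 ]]
top red [355, 268, 8, 8, 54] [358.7  271.63] [[ 0.4983 -0.0841  0.052 ]]
top blue [319, 187, 19, 12, 160] [328.06 192.9 ] [[ 0.7091 -0.0029  0.052 ]]
side green [359, 242, 9, 8, 60] [362.85 245.52] [[ 0.4832 -0.0158  0.052 ]]
side red [354, 227, 9, 7, 45] [357.89 230.22] [[ 0.499  -0.0823  0.052 ]]
side red [274, 228, 1, 5, 5] [274. 230.] [[ 0.7    -0.0555  0.052 ]]
side blue [264, 220, 9, 23, 188] [268.2  230.49] [[ 0.7133 -0.0514  0.052 ]]
```

View pics/c1.png

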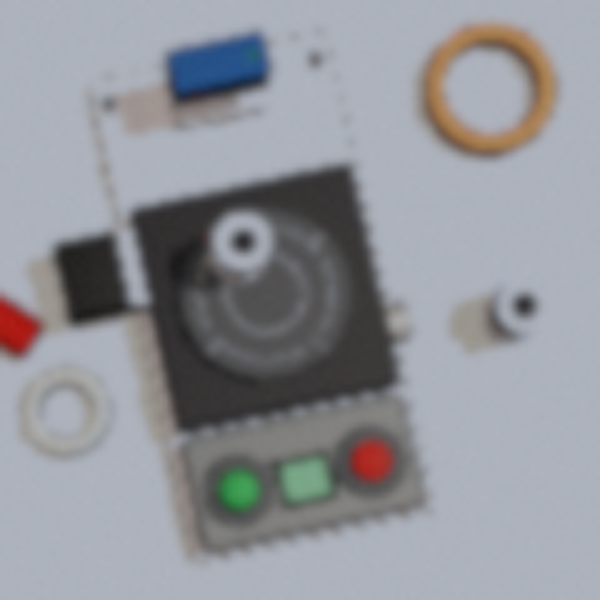

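View pics/c2.png

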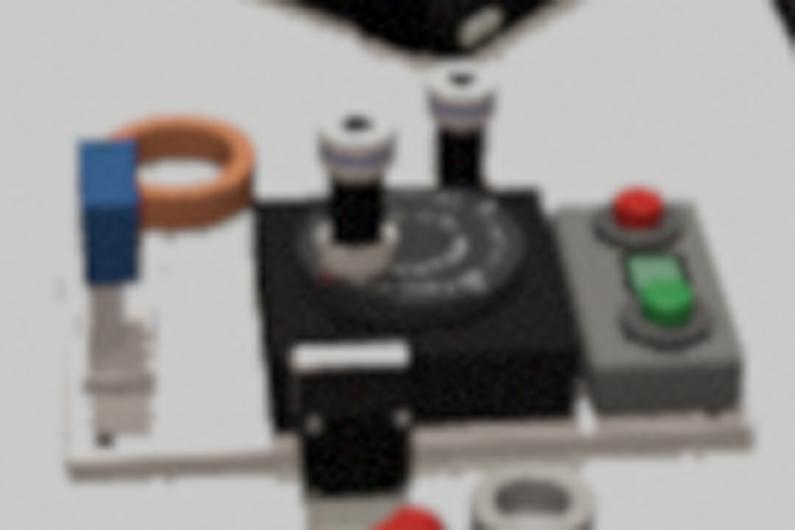

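The crops show the aluminium-collared shaft with blue band on the platter (c1 hole at (243,241), rings centred about (265,292)). Green button at c1 (239,489), red at (372,460). This is the right shaft. Next: relative positions.

```bash
cat >> h.py <<'E'
def tester():
    s=np.array([.4824,-.0143]);p=np.array([.4983,-.0841])
    y=(s-p)/np.linalg.norm(s-p);x=np.array([y[1],-y[0]])
    return (s+p)/2+.098*x,x,y
def blob(img,uv,rad,thr):
    "centre of the bright collar disc near uv"
    g=cv2.cvtColor(img,cv2.COLOR_BGR2GRAY)
    g=cv2.resize(g,None,fx=4,fy=4,interpolation=cv2.INTER_CUBIC)
    m=np.zeros_like(g);c=((np.array(uv)+.5)*4-.5)
    cv2.circle(m,tuple(int(v) for v in c),int(rad*4),255,-1)
    m&=((g>thr)*255).astype(np.uint8)
    cs=cv2.findContours(m,cv2.RETR_EXTERNAL,cv2.CHAIN_APPROX_NONE)[0]
    q=max(cs,key=cv2.contourArea);e=cv2.fitEllipse(q)
    return (np.array(e[0])+.5)/4-.5,np.array(e[1])/4
E
python3 - <<'E'
from h import *
d=cam("top");e=cam("side");C,x,y=tester();print("C",C,x,y)
rc=onz(d,[285+265.5/5-.4,180+292.5/5-.4],.062)[0];print("ring C",rc)
hole=np.array([285+243.5/5-.4,180+241.5/5-.4]);print("hole",hole,onz(d,hole,.122))
for th in(110,140,170):
    b=blob(d["image"],hole,9,th);print(th,b,onz(d,b[0],.120))
# side: top-hole centre at c2 (357,123), foot, and ring centre (412,244)
f=lambda u,v:[250+(u+.5)/5.889-.5,195+(v+.5)/5.889-.5]
print("side hole",onz(e,f(357,123),.122),"foot mid (357,275 bottom)",onz(e,f(358,278),.062),"ring",onz(e,f(412,245),.062))
P=np.r_[C,.062];print(proj(d,P),proj(e,P))
E
```

```text
C [ 0.58590225 -0.0274338 ] [0.97502296 0.22210408] [-0.22210408  0.97502296]
ring C [ 0.5862075  -0.02820128  0.062     ]
hole [333.3 227.9] [[ 0.60580245 -0.01446056  0.122     ]]
110 (array([333.29690552, 228.2215271 ]), array([12.95254135, 13.24588776])) [[ 0.60522779 -0.01452296  0.12      ]]
140 (array([333.18157959, 227.87561035]), array([11.14543629, 11.19805336])) [[ 0.60611489 -0.01422912  0.12      ]]
170 (array([333.28900146, 228.54069519]), array([8.62920189, 9.80349541])) [[ 0.6044083 -0.0145027  0.12     ]]
side hole [[ 0.60671578 -0.01674456  0.122     ]] foot mid (357,275 bottom) [[6.03918556e-01 3.50671278e-04 6.20000000e-02]] ring [[ 0.58587975 -0.0267093   0.062     ]]
[[337.40982049 238.21379738]] [[319.57330507 236.02466172]]
```

play_rows(steps=[1, -0.733, 0, 0, 0, 0, 1, 1, -0.733, 0, 0, 0, 0, 1, 1, -0.733, 0, 0, 0, 0, 1, 1, -0.733, 0, 0, 0, 0, 1])

```text
time_s: 0.7
position: [0.2667, -0.4783, 0.2314]
tool_rot: [-0.001, 0.99, 0.142, 0.0]
wrist_force: [-0.8, 0.1, -0.5]
finger_gap: 0.333
finger_force: 0.0
```

play_rows(steps=[1, -0.733, 0, 0, 0, 0, 1, 1, -0.733, 0, 0, 0, 0, 1, 1, -0.733, 0, 0, 0, 0, 1, 1, -0.733, 0, 0, 0, 0, 1])

```text
time_s: 1.1
position: [0.3574, -0.3609, 0.2314]
tool_rot: [-0.001, 0.99, 0.142, 0.0]
wrist_force: [0.1, -0.4, -0.8]
finger_gap: 0.0
finger_force: 0.0
```

play_rows(steps=[1, -0.733, 0, 0, 0, 0, 1, 1, -0.733, 0, 0, 0, 0, 1, 1, -0.733, 0, 0, 0, 0, 1, 1, -0.733, 0, 0, 0, 0, 1])

```text
time_s: 1.5
position: [0.4485, -0.2436, 0.2314]
tool_rot: [-0.0, 0.99, 0.142, 0.0]
wrist_force: [-0.5, -0.8, -0.7]
finger_gap: -0.003
finger_force: 0.0
```

play_rows(steps=[1, -0.733, 0, 0, 0, 0, 1, 1, -0.733, 0, 0, 0, 0, 1, 1, -0.733, 0, 0, 0, 0, 1, 1, -0.733, 0, 0, 0, 0, 1])

```text
time_s: 1.9
position: [0.5396, -0.1263, 0.2312]
tool_rot: [-0.0, 0.99, 0.142, 0.001]
wrist_force: [0.6, -1.6, -0.1]
finger_gap: 0.001
finger_force: 0.0
```

play_rows(steps=[1, -0.733, 0, 0, 0, 0, 1, 1, -0.733, 0, 0, 0, 0, 1, 1, -0.733, 0, 0, 0, 0, 1, 1, -0.733, 0, 0, 0, 0, 1])

```text
time_s: 2.3
position: [0.6305, -0.0087, 0.2309]
tool_rot: [-0.0, 0.99, 0.141, 0.001]
wrist_force: [-0.8, -1.0, 0.1]
finger_gap: -0.001
finger_force: 0.0
```

play_rows(steps=[0.18, -0.13, 0, 0, 0, -0.267, 1, 0.18, -0.13, 0, 0, 0, -0.267, 1, 0.18, -0.13, 0, 0, 0, -0.267, 1, 0.18, -0.13, 0, 0, 0, -0.267, 1])

```text
time_s: 2.7
position: [0.644, 0.008, 0.2312]
tool_rot: [0.0, 0.962, 0.274, -0.0]
wrist_force: [-0.1, -1.8, -0.4]
finger_gap: -0.002
finger_force: 0.0
```

play_rows(steps=[0, 0, 0, 0, -0.2, 0, 1, 0, 0, 0, 0, -0.2, 0, 1, 0, 0, 0, 0, -0.2, 0, 1, 0, 0, 0, 0, -0.2, 0, 1])

```text
time_s: 3.1
position: [0.6442, 0.0088, 0.231]
tool_rot: [0.029, 0.956, 0.274, -0.1]
wrist_force: [0.0, 0.4, 0.1]
finger_gap: 0.001
finger_force: 0.0
```

```bash
cat >> h.py <<'E'
def to(P):
    s=r.observe();M=R.from_quat(s["tool_rot"],scalar_first=True).as_matrix()
    return ((np.array(P)-s["position"])@M/.12).round(4)
E
python3 - <<'E'
from h import *
s=r.observe();M=R.from_quat(s["tool_rot"],scalar_first=True).as_matrix();print(M.round(3).tolist())
print(to([.644,.009,.105]),to([.644,.009,.0660]))
E
```

```text
[[0.83, 0.53, -0.175], [0.518, -0.848, -0.109], [-0.207, 0.0, -0.978]]
[ 0.2166 -0.0024  1.0272] [ 0.2837 -0.0024  1.3452]
```

play_rows(steps=[0.11, 0, 0.5, 0, 0, 0, 1, 0.21, 0, 1, 0, 0, 0, 1, 0.21, 0, 1, 0, 0, 0, 1, 0.21, 0, 1, 0, 0, 0, 1])

```text
time_s: 3.5
position: [0.6415, 0.0084, 0.106]
tool_rot: [0.028, 0.956, 0.274, -0.102]
wrist_force: [-1.3, -0.0, 0.4]
finger_gap: 0.001
finger_force: 0.0
```

```bash
python3 - <<'E'
from h import *
e=cam("side");s=e["image"][180:285,240:385]
cv2.imwrite("pics/c3.png",cv2.resize(s,None,fx=5.5,fy=5.5,interpolation=cv2.INTER_CUBIC))
p=r.observe()["position"];print(p,proj(e,p),to([.644,.009,.0665]))
E
```

```text
[0.64304128 0.00844572 0.10843523] [[292.74951714 225.10332005]] [0.0819 0.0007 0.3399]
```

View pics/c3.png

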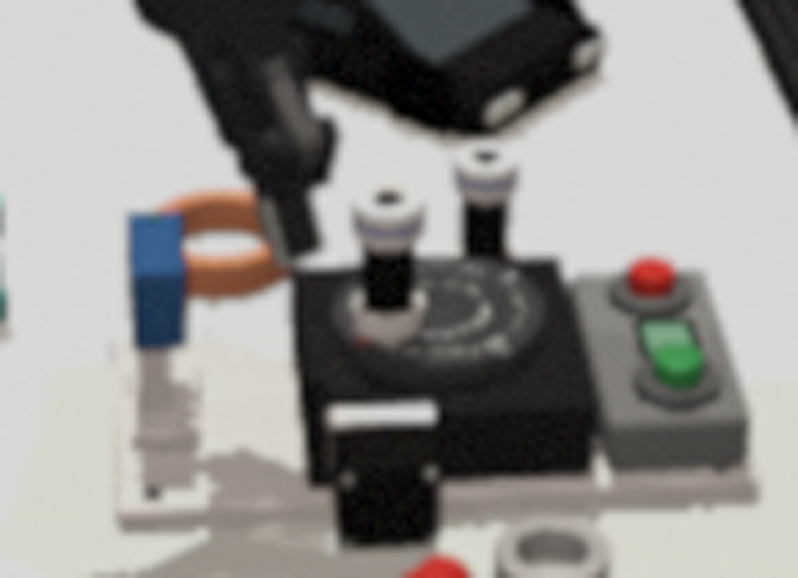

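Tip appears at c3 (300,250), where projection puts it, with clear room to the shaft's foot at (385,320). Descending beside the shaft, then slow approach.

play_rows(steps=[0.04, 0, 0.17, 0, 0, 0, 1, 0.08, 0, 0.345, 0, 0, 0, 1, 0.08, 0, 0.345, 0, 0, 0, 1, 0.08, 0, 0.345, 0, 0, 0, 1])

```text
time_s: 3.95
position: [0.6455, 0.0093, 0.0682]
tool_rot: [0.029, 0.956, 0.275, -0.099]
wrist_force: [0.1, 0.4, 1.0]
finger_gap: 0.003
finger_force: 0.0
```

```bash
python3 - <<'E'
from h import *
d=cam("top");p=r.observe()["position"];print(p)
n=np.array([.848,.53,0]);C=np.array([.586,-.0277,.0655]);
b=blob(d["image"],[333.3,228],9,140);sh=onz(d,b[0],.12)[0];print(b,sh,(p-sh)@n,(sh-C)@n)
for k in(.012,.020,.030):print(k,to(np.r_[p[:2],.0655]-k*n))
E
```

```text
[0.64575626 0.00935155 0.06845115]
(array([334.38421631, 227.22711182]), array([14.83481884, 17.79652977])) [ 0.60779165 -0.01729523  0.12      ] 0.04631677486536591 0.023993852357436993
0.012 [-0.0928 -0.0002  0.0446]
0.02 [-0.1581 -0.0003  0.0583]
0.03 [-0.2396 -0.0004  0.0754]
```

```bash
python3 - <<'E'
from h import *
for i in range(4):
    d=cam("top");s=r.observe();print(s["position"].round(5),s["tool_rot"].round(4),s["qd"].round(4))
t=d["image"][205:260,305:375]
cv2.imwrite("pics/c4.png",cv2.resize(t,None,fx=10,fy=10,interpolation=cv2.INTER_CUBIC))
print(to([.6445,.0093,.0655]))
for th in(120,140,160):print(blob(d["image"],[333.3,228],7,th))
E
```

```text
[0.64574 0.0094  0.06833] [ 0.0293  0.9559  0.2748 -0.099 ] [ 0.0021  0.0044  0.0026 -0.0002 -0.0058  0.0018]
[0.64562 0.00945 0.06808] [ 0.0293  0.9559  0.2749 -0.0991] [ 0.0012  0.0057  0.0054  0.0004 -0.0045 -0.0003]
[0.64547 0.0095  0.06776] [ 0.0292  0.9559  0.2749 -0.0993] [ 0.0006  0.0092  0.003   0.0017 -0.0032  0.0021]
[0.64527 0.00951 0.06742] [ 0.0292  0.9558  0.275  -0.0996] [ 0.003   0.0097  0.003   0.0005 -0.0036 -0.0008]
[-0.0029 -0.0019  0.017 ]
(array([333.125, 227.875]), array([13.74634743, 13.74634743]))
(array([335.4197998 , 227.74325562]), array([ 8.53744507, 14.83585167]))
(array([335.87802124, 227.75050354]), array([ 7.63542414, 14.47723961]))
```

View pics/c4.png

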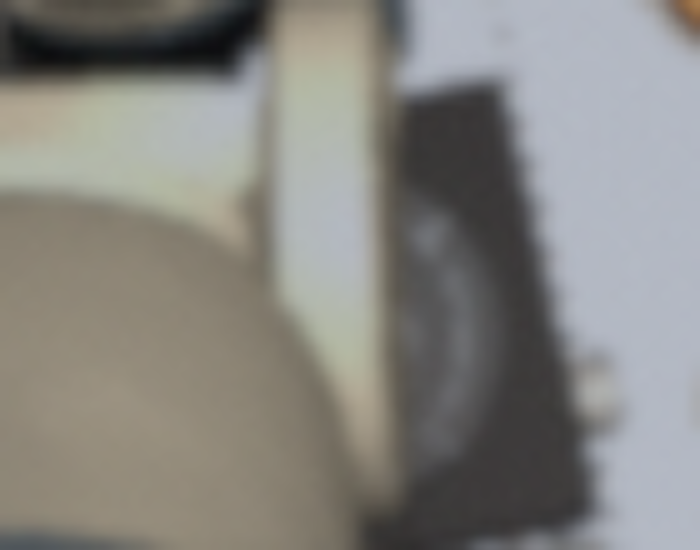

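The arm hides the shaft from the top camera (it would be at (280,230) of the crop; only the platter's right half, at (440,320), is visible). I'll track with the side camera while pushing.

play_rows(steps=[-0.041, 0, 0.0086, 0, 0, 0, 1, -0.073, 0, 0.0155, 0, 0, 0, 1, -0.098, 0, 0.0206, 0, 0, 0, 1, -0.114, 0, 0.024, 0, 0, 0, 1, -0.122, 0, 0.0258, 0, 0, 0, 1, -0.13, 0, 0.0275, 0, 0, 0, 1, -0.139, 0, 0.0292, 0, 0, 0, 1, -0.147, 0, 0.031, 0, 0, 0, 1])

```text
time_s: 5.0
position: [0.6294, -0.0, 0.0662]
tool_rot: [0.029, 0.956, 0.275, -0.1]
wrist_force: [-1.1, -0.1, 0.9]
finger_gap: -0.004
finger_force: 0.0
```

```bash
cat >> h.py <<'E'
def sub(m):
    _,v,_,(x,y)=cv2.minMaxLoc(m)
    q=lambda a,b,c:.5*(a-c)/(a-2*b+c)
    return np.array([x+q(m[y,x-1],m[y,x],m[y,x+1]),y+q(m[y-1,x],m[y,x],m[y+1,x])]),v
def track():
    "shaft position from side camera by following its top and foot collars"
    e=cam("side");a=cv2.imread("pics/side0.png");p=r.observe()["position"]
    out=[]
    for nm,(u0,u1,v0,v1),z,P in(("top",(303,320,212,224),.12,(.606,-.0152,.12)),("foot",(303,319,234,243),.067,(.606,-.0152,.067))):
        m=cv2.matchTemplate(e["image"][v0-12:v1+12,u0-5:u1+20],a[v0:v1,u0:u1],cv2.TM_CCOEFF_NORMED)
        o,s=sub(m);o-=[5,12];uv=proj(e,P)[0]
        w=onz(e,uv+o,z)[0];out.append(w);print(nm,"px",o.round(2),"score",round(s,3),"xy",w[:2].round(4),"from C",((w[:2]-[.586,-.0277])*1e3).round(1))
    n=np.array([.848,.53]);print("tcp",p.round(4),"gap mm",((p[:2]-out[1][:2])@n-.0258)*1e3,"to go",(out[1][:2]-[.586,-.0277])@n*1e3)
    return e
E
python3 - <<'E'
from h import *
track()
E
```

```text
top px [17.85 -6.9 ] score 0.748 xy [ 0.5692 -0.0526] from C [-16.8 -24.9]
foot px [ 0.12 -0.11] score 0.982 xy [ 0.6058 -0.0157] from C [19.8 12. ]
tcp [ 6.293e-01 -1.000e-04  6.620e-02] gap mm 2.37140685864513 to go 23.130448016558198
```

play_rows(steps=[-0.008, 0, 0.0017, 0, 0, 0, 1, -0.016, 0, 0.0034, 0, 0, 0, 1, -0.024, 0, 0.005, 0, 0, 0, 1, -0.032, 0, 0.0068, 0, 0, 0, 1, -0.04, 0, 0.0085, 0, 0, 0, 1, -0.048, 0, 0.0102, 0, 0, 0, 1, -0.056, 0, 0.0118, 0, 0, 0, 1, -0.064, 0, 0.0135, 0, 0, 0, 1])

```text
time_s: 5.85
position: [0.6227, -0.0042, 0.0662]
tool_rot: [0.029, 0.956, 0.275, -0.1]
wrist_force: [0.8, 0.9, 0.2]
finger_gap: 0.0
finger_force: 0.3
```

```bash
sed -i 's/u1+20/u1+12/' h.py && python3 - <<'E'
from h import *
e=track();s=e["image"][195:275,270:370]
cv2.imwrite("pics/c5.png",cv2.resize(s,None,fx=7,fy=7,interpolation=cv2.INTER_CUBIC))
E
```

```text
top px [ 2.62 -0.97] score 0.63 xy [ 0.6007 -0.0204] from C [14.7  7.3]
foot px [ 2.86 -0.59] score 0.885 xy [ 0.5997 -0.0187] from C [13.7  9. ]
tcp [ 0.6226 -0.0043  0.0662] gap mm 1.1578458706014982 to go 16.44106743052597
```

View pics/c5.png

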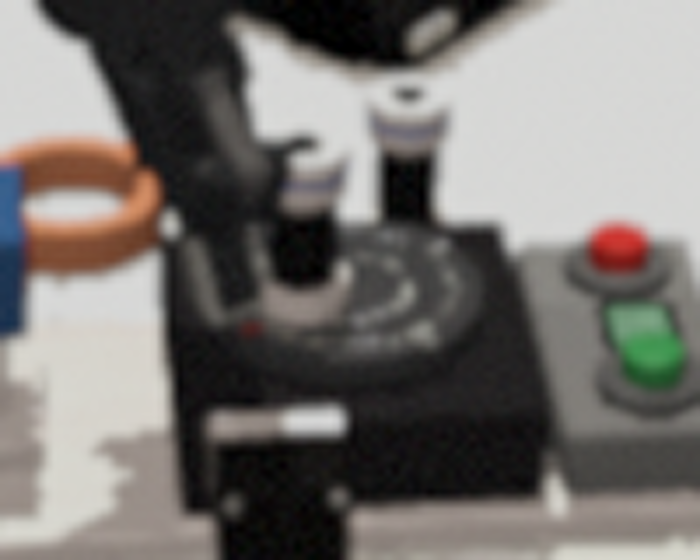

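The shaft stands upright, foot at (305,300), finger just left of it; it has slid about 7 mm on the right line. Continue.

play_rows(steps=[-0.008, 0, 0.0017, 0, 0, 0, 1, -0.016, 0, 0.0034, 0, 0, 0, 1, -0.024, 0, 0.005, 0, 0, 0, 1, -0.032, 0, 0.0068, 0, 0, 0, 1, -0.04, 0, 0.0085, 0, 0, 0, 1, -0.048, 0, 0.0102, 0, 0, 0, 1, -0.056, 0, 0.0118, 0, 0, 0, 1, -0.064, 0, 0.0135, 0, 0, 0, 1])

```text
time_s: 6.7
position: [0.616, -0.0084, 0.0662]
tool_rot: [0.029, 0.956, 0.275, -0.101]
wrist_force: [-0.0, 0.5, 0.3]
finger_gap: -0.001
finger_force: 0.2
```

```bash
python3 - <<'E'
from h import *
track()
E
```

```text
top px [3.37 4.3 ] score 0.536 xy [0.5959 0.0028] from C [ 9.9 30.5]
foot px [ 6.06 -1.44] score 0.89 xy [ 0.5928 -0.0234] from C [6.8 4.3]
tcp [ 0.6159 -0.0085  0.0662] gap mm 1.6650799642762317 to go 8.07909786994048
```

play_rows(steps=[-0.008, 0, 0.0017, 0, 0, 0, 1, -0.016, 0, 0.0034, 0, 0, 0, 1, -0.024, 0, 0.005, 0, 0, 0, 1, -0.032, 0, 0.0068, 0, 0, 0, 1, -0.04, 0, 0.0085, 0, 0, 0, 1, -0.048, 0, 0.0102, 0, 0, 0, 1, -0.056, 0, 0.0118, 0, 0, 0, 1, -0.056, 0, 0.0118, 0, 0, 0, 1])

```text
time_s: 7.55
position: [0.6102, -0.0121, 0.0662]
tool_rot: [0.029, 0.956, 0.275, -0.1]
wrist_force: [0.3, 1.0, -0.5]
finger_gap: 0.003
finger_force: 0.1
```

```bash
python3 - <<'E'
from h import *
track()
E
```

```text
top px [ 0.79 -2.09] score 0.482 xy [ 0.6055 -0.0249] from C [19.5  2.8]
foot px [ 8.69 -2.07] score 0.878 xy [ 0.5871 -0.027 ] from C [1.1 0.7]
tcp [ 0.6102 -0.0121  0.0663] gap mm 1.7480443911477432 to go 1.2718835688697594
```

play_rows(steps=[0.025, 0, -0.005, 0, 0, 0, 1, 0.082, 0, -0.017, 0, 0, 0, 1, 0.163, 0, -0.034, 0, 0, 0, 1, 0.204, 0, -0.043, 0, 0, 0, 1, 0.204, 0, -0.043, 0, 0, 0, 1, 0.12, 0, -0.45, 0, 0, 0, 1, 0.002, 0, -0.996, 0, 0, 0, 1, 0.002, 0, -0.996, 0, 0, 0, 1])

```text
time_s: 8.4
position: [0.6332, 0.0012, 0.1879]
tool_rot: [0.03, 0.956, 0.275, -0.098]
wrist_force: [-0.2, -0.1, -0.4]
finger_gap: -0.004
finger_force: 0.0
```

play_rows(steps=[0, 0, 0, 0, 0.1, 0, 1, 0, 0, 0, 0, 0.2, 0, 1, 0, 0, 0, 0, 0.2, 0, 1, 0, 0, 0, 0, 0.2, 0, 1])

```text
time_s: 8.8
position: [0.6311, 0.0009, 0.1834]
tool_rot: [0.0, 0.961, 0.276, -0.001]
wrist_force: [0.4, 0.6, 0.3]
finger_gap: 0.003
finger_force: 0.0
```

```bash
python3 - <<'E'
from h import *
track();s=r.observe();print(s["position"],s["tool_rot"],to([.4824,-.0143,.19]))
E
```

```text
top px [-4.71  9.42] score 0.538 xy [0.6108 0.0274] from C [24.8 55.1]
foot px [ 8.48 -1.98] score 0.917 xy [ 0.5875 -0.0265] from C [1.5 1.2]
tcp [0.6316 0.0012 0.1831] gap mm 26.30090510207007 to go 1.9105808856052917
[0.63161395 0.00122614 0.18313792] [ 2.77817766e-04  9.61019908e-01  2.76477162e-01 -1.01887448e-03] [-1.1222 -0.5512 -0.0548]
```

play_rows(steps=[-0.3, -0.2, -0.15, 0, 0, 0, 1, -0.7, -0.4, -0.15, 0, 0, 0, 1, -1, -0.55, -0.15, 0, 0, 0, 1, -1, -0.55, -0.15, 0, 0, 0, 1, -1, -0.55, -0.15, 0, 0, 0, 1])

```text
time_s: 9.35
position: [0.495, -0.0064, 0.2013]
tool_rot: [0.0, 0.961, 0.277, -0.001]
wrist_force: [-0.0, 0.4, 0.6]
finger_gap: -0.001
finger_force: 0.0
```

```bash
python3 - <<'E'
from h import *
e=track();d=cam("top");hole=proj(d,[.587,-.027,.122])[0];print(hole)
t=d["image"][200:290,285:375];s=e["image"][200:275,285:385]
cv2.imwrite("pics/c6.png",np.hstack([cv2.resize(t,(395,395),interpolation=3),cv2.resize(s,(400,395),interpolation=3)]))
for th in(110,140,170):
    b=blob(d["image"],hole,9,th);w=onz(d,b[0],.12)[0];print(b,w,(w[:2]-[.586,-.0277])*1e3)
print(to([.4824,-.0143,.08]))
E
```

```text
top px [-4.72  9.41] score 0.533 xy [0.6108 0.0274] from C [24.8 55.1]
foot px [ 8.47 -1.99] score 0.914 xy [ 0.5875 -0.0266] from C [1.5 1.1]
tcp [ 0.496  -0.0065  0.2013] gap mm -92.75566888459491 to go 1.8989476517356862
[338.23329682 235.25951446]
(array([337.90475464, 236.44026184]), array([14.81686974, 17.59481239])) [ 0.58419906 -0.02624789  0.12      ] [-1.80094411  1.45210681]
(array([337.6590271 , 238.47154236]), array([10.1817503 , 19.07520485])) [ 0.57899834 -0.02561751  0.12      ] [-7.00166083  2.08248631]
(array([337.25613403, 241.13516235]), array([ 5.04544687, 16.33505058])) [ 0.57218371 -0.02458637  0.12      ] [-13.81629231   3.11362644]
[-0.1331 -0.0072  1.0099]
```

View pics/c6.png

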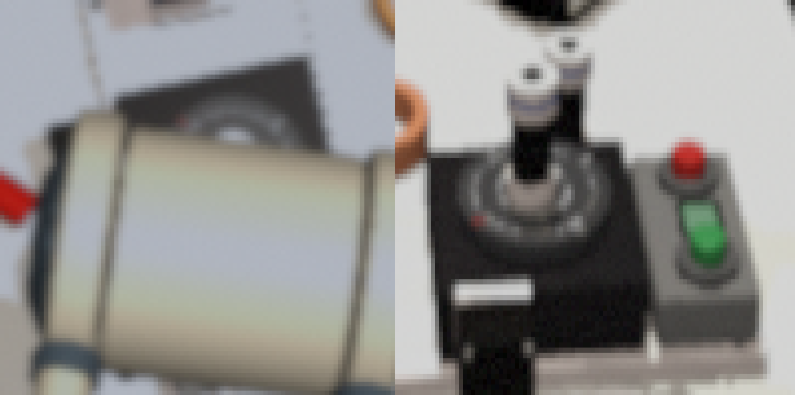

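Side view shows the shaft upright and central within the rings (foot at about (530,195) of the composite); the wrist still hides it from the top camera. Pull back for one clean top check.

play_rows(steps=[-0.4, 0, 0, 0, 0, 0, 1, -0.8, 0, 0, 0, 0, 0, 1, -0.9, 0, 0, 0, 0, 0, 1, -0.9, 0, 0, 0, 0, 0, 1])

```text
time_s: 9.85
position: [0.4034, -0.0648, 0.2012]
tool_rot: [0.0, 0.961, 0.276, -0.0]
wrist_force: [1.5, -0.3, -0.3]
finger_gap: 0.003
finger_force: 0.0
```

```bash
python3 - <<'E'
from h import *
d=cam("top");hole=proj(d,[.587,-.027,.122])[0]
t=d["image"][200:290,285:375]
cv2.imwrite("pics/c7.png",cv2.resize(t,(540,540),interpolation=3))
for th in(110,140,170):
    b=blob(d["image"],hole,9,th);w=onz(d,b[0],.12)[0];print(b,w,(w[:2]-[.586,-.0277])*1e3)
a=cv2.imread("pics/top0.png");u,v=326,221
m=cv2.matchTemplate(d["image"][v-5:v+32,u-8:u+32],a[v:v+15,u:u+15],cv2.TM_CCOEFF_NORMED);o,s=sub(m);o-=[8,5]
w=onz(d,np.array([333.3,228])+o,.122)[0];print("tmpl",o,s,w,(w[:2]-[.586,-.0277])*1e3)
print(to([.4824,-.0143,.20]))
E
```

```text
(array([337.85699463, 235.36683655]), array([13.4781189 , 13.81343079])) [ 0.58694728 -0.026129    0.12      ] [0.94727841 1.57099654]
(array([337.79296875, 235.11257935]), array([11.57336903, 11.66205502])) [ 0.58759791 -0.02596663  0.12      ] [1.59790835 1.73337227]
(array([337.75424194, 234.94909668]), array([9.18709755, 9.39085674])) [ 0.5880163  -0.02586843  0.12      ] [2.01630434 1.8315709 ]
tmpl [4.494318 7.126808] 0.9414964914321899 [ 0.58733543 -0.02588423  0.122     ] [1.33543068 1.81577411]
[ 0.7712 -0.0102  0.0114]
```

View pics/c7.png

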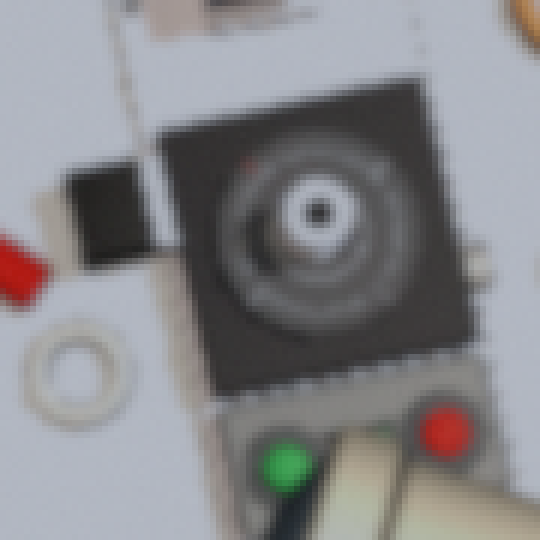

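Shaft hole at c7 (318,212) is over the ring centre; offset about 2 mm, upright. Now to the green button (c7 (287,467)).

play_rows(steps=[0.38, -0.01, 0, 0, 0, 0, 1, 0.77, -0.01, 0, 0, 0, 0, 1, 0.77, -0.01, 0, 0, 0, 0, 1, 0.77, -0.01, 0.3, 0, 0, 0, 1, 0.77, -0.01, 0.7, 0, 0, 0, 1, 0.77, -0.01, 1, 0, 0, 0, 1, 0.77, -0.01, 1, 0, 0, 0, 1, 0.77, -0.01, 1, 0, 0, 0, 1])

```text
time_s: 10.7
position: [0.4818, -0.0134, 0.0813]
tool_rot: [-0.0, 0.961, 0.277, -0.0]
wrist_force: [0.5, -0.1, 1.6]
finger_gap: -0.0
finger_force: 0.0
```

```bash
python3 - <<'E'
from h import *
for i in range(4): cam("side")
print(r.observe()["position"],to([.4826,-.0145,.054]),to([.4826,-.0145,.0465]))
E
```

```text
[ 0.48225076 -0.01390111  0.08273754] [-0.0007  0.0053  0.2395] [-0.0009  0.0052  0.302 ]
```

play_rows(steps=[0, 0.005, 0.1, 0, 0, 0, 1, 0, 0.005, 0.18, 0, 0, 0, 1, 0, 0.005, 0.22, 0, 0, 0, 1, 0, 0.005, 0.25, 0, 0, 0, 1, 0, 0.005, 0.27, 0, 0, 0, 1, 0, 0.005, 0.285, 0, 0, 0, 1, 0, 0.005, 0.295, 0, 0, 0, 1, 0, 0.005, 0.3, 0, 0, 0, 1])

```text
time_s: 11.7
position: [0.4818, -0.0145, 0.0481]
tool_rot: [0.001, 0.961, 0.277, 0.001]
wrist_force: [-18.2, 0.4, 96.1]
finger_gap: 0.004
finger_force: 48.3
```

play_rows(steps=[0, 0, 0, 0, 0, 0, 1, 0, 0, 0, 0, 0, 0, 1, 0, 0, 0, 0, 0, 0, 1])

```text
time_s: 12.0
position: [0.4818, -0.0145, 0.0483]
tool_rot: [0.001, 0.961, 0.277, 0.001]
wrist_force: [-16.4, 0.9, 89.1]
finger_gap: -0.005
finger_force: 44.2
```

```bash
python3 - <<'E'
from h import *
e=cam("side");d=cam("top");cv2.imwrite("pics/pside.png",e["image"]);cv2.imwrite("pics/ptop.png",d["image"])
s=r.observe();print(s["wrist_force"],s["moment"],s["position"],s["finger_force"])
E
```

```text
[-17.07639017   0.99299063  88.35004958] [ 0.21810086  2.95615079 -0.02329582] [ 0.48176741 -0.01448348  0.04830378] 44.228476490825415
```

play_rows(steps=[0, 0, -0.04, 0, 0, 0, 1, 0, 0, -0.15, 0, 0, 0, 1, 0, 0, -0.3, 0, 0, 0, 1, 0, 0, -0.3, 0, 0, 0, 1, 0, 0, -0.3, 0, 0, 0, 1])

```text
time_s: 12.6
position: [0.4815, -0.0144, 0.0812]
tool_rot: [0.0, 0.961, 0.277, 0.0]
wrist_force: [-0.3, 0.4, -0.7]
finger_gap: -0.006
finger_force: 0.0
```

```bash
python3 - <<'E'
from h import *
e=cam("side");a=cv2.imread("pics/side0.png");p=cv2.imread("pics/pside.png")
s=r.observe();print(s["wrist_force"],s["moment"],s["position"])
cv2.imwrite("pics/c8.png",np.vstack([np.hstack([cv2.resize(i[220:270,335:390],(385,280),interpolation=3) for i in (p,e["image"])]),np.hstack([cv2.resize(i[200:250,295:350],(385,280),interpolation=3) for i in (p,e["image"])])]))
track()
E
```

```text
[-0.23131567 -0.07448001 -0.29907539] [-0.03673933  0.00452859 -0.00409831] [ 0.48114494 -0.01433136  0.08080988]
top px [-4.72  9.41] score 0.532 xy [0.6108 0.0274] from C [24.8 55.1]
foot px [ 8.48 -1.98] score 0.913 xy [ 0.5875 -0.0265] from C [1.5 1.2]
tcp [ 0.481  -0.0143  0.0806] gap mm -109.66747654538834 to go 1.8955633059080064
```

View pics/c8.png

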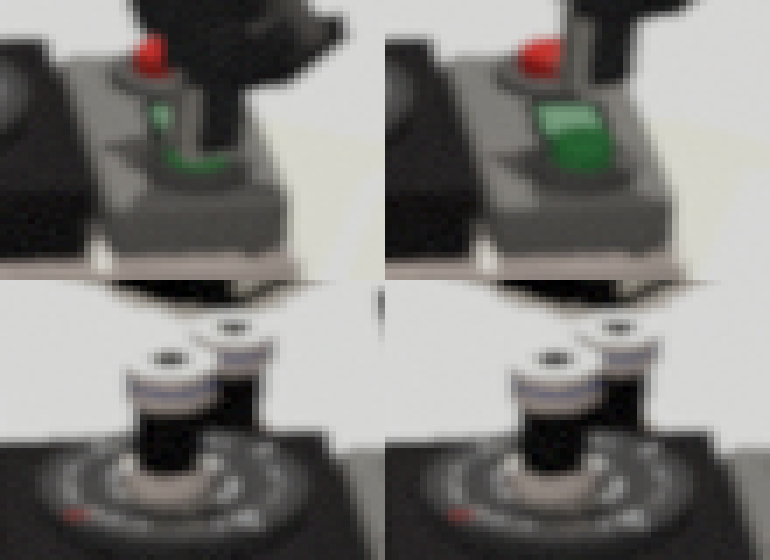

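Left shows the press: fingertip on the cap, cap sunk in its collar; right, released. Lower: shaft stands centred. The stop came hard at 48 mm, possibly on the collar rather than the cap's full travel, so I press again with a tilted corner to be sure.

play_rows(steps=[0, 0, 0, -0.1, 0.1, 0, 1, 0, 0, 0, -0.2, 0.2, 0, 1, 0, 0, 0, -0.333, 0.333, 0, 1, 0, 0, 0, -0.333, 0.333, 0, 1, 0, 0, 0, -0.333, 0.333, 0, 1, 0, 0, 0, -0.333, 0.333, 0, 1])

```text
time_s: 13.3
position: [0.4872, -0.0175, 0.0935]
tool_rot: [0.126, 0.941, 0.263, 0.173]
wrist_force: [0.8, -0.2, -0.3]
finger_gap: -0.002
finger_force: 0.0
```

```bash
python3 - <<'E'
from h import *
for i in range(4): cam("side")
s=r.observe();M=R.from_quat(s["tool_rot"],scalar_first=True).as_matrix();c=M@[-.010,-.012,0]
print(s["position"],c,M.round(3).tolist())
T=np.array([.4826,-.0145])
for z in(.058,.053,.0485,.0465,.0455):print(z,to(np.r_[T,z]-c))
E
```

```text
[ 0.48722358 -0.01774684  0.09353222] [-0.01345171  0.00454863 -0.00650856] [[0.802, 0.453, 0.39], [0.54, -0.829, -0.147], [0.257, 0.328, -0.909]]
0.058 [-0.009  -0.0371  0.2501]
0.053 [-0.0198 -0.0507  0.288 ]
0.0485 [-0.0294 -0.063   0.3221]
0.0465 [-0.0337 -0.0685  0.3373]
0.0455 [-0.0358 -0.0713  0.3448]
```

```bash
python3 - <<'E'
from h import *
for i in range(3):
    s=r.observe();print(s["position"].round(4),s["joint_pos"].round(3),s["qd"].round(3),s["wrist_force"].round(1));[cam("side") for _ in range(3)]
E
```

```text
[ 0.4872 -0.0177  0.0935] [-0.079  0.462  2.164 -0.859  0.153  1.773] [-0.008 -0.002 -0.007  0.023  0.003 -0.016] [-0.5 -0.   0.1]
[ 0.4876 -0.018   0.0938] [-0.08   0.461  2.164 -0.861  0.153  1.776] [ 0.    -0.003 -0.001 -0.023 -0.002  0.026] [ 0.9 -0.7  0.2]
[ 0.4876 -0.018   0.094 ] [-0.08   0.461  2.164 -0.864  0.153  1.779] [ 0.003 -0.001  0.001 -0.012 -0.001  0.012] [0.4 0.6 0.3]
```

play_rows(steps=[0, 0, 0, 0.1, -0.1, 0, 1, 0, 0, 0, 0.333, -0.333, 0, 1, 0, 0, 0, 0.333, -0.333, 0, 1, 0, 0, 0, 0.333, -0.333, 0, 1, 0, 0, 0, 0.333, -0.333, 0, 1])

```text
time_s: 14.45
position: [0.4883, -0.0165, 0.0951]
tool_rot: [0.003, 0.964, 0.264, -0.041]
wrist_force: [-0.8, -0.8, -0.7]
finger_gap: 0.0
finger_force: 0.0
```

play_rows(steps=[0, 0, 0, -0.1, -0.05, 0, 1, 0, 0, 0, -0.2, -0.1, 0, 1, 0, 0, 0, -0.333, -0.167, 0, 1, 0, 0, 0, -0.333, -0.167, 0, 1, 0, 0, 0, -0.333, -0.167, 0, 1, 0, 0, 0, -0.333, -0.167, 0, 1])

```text
time_s: 15.05
position: [0.4874, -0.0181, 0.094]
tool_rot: [0.194, 0.941, 0.265, -0.078]
wrist_force: [0.2, -0.1, 0.0]
finger_gap: -0.0
finger_force: 0.0
```

```bash
python3 - <<'E'
from h import *
for i in range(4): cam("side")
s=r.observe();M=R.from_quat(s["tool_rot"],scalar_first=True).as_matrix();c=M@[.010,-.012,0]
print(s["position"],s["joint_pos"].round(3),c,M.round(3).tolist())
T=np.array([.4826,-.0145])
for z in(.058,.053,.0485,.0465,.0455):print(z,to(np.r_[T,z]-c))
E
```

```text
[ 0.48758164 -0.01866454  0.09428901] [ 0.115  0.578  1.785 -0.517  0.945  1.481] [ 0.00215648  0.01408343 -0.00640363] [[0.849, 0.527, -0.043], [0.467, -0.785, -0.408], [-0.249, 0.326, -0.912]]
0.058 [-0.0271 -0.0478  0.2634]
0.053 [-0.0167 -0.0614  0.3014]
0.0485 [-0.0074 -0.0736  0.3356]
0.0465 [-0.0032 -0.079   0.3508]
0.0455 [-0.0011 -0.0817  0.3584]
```

play_rows(steps=[-0.02, -0.02, 0.1, 0, 0, 0, 1, -0.025, -0.05, 0.2, 0, 0, 0, 1, -0.025, -0.05, 0.265, 0, 0, 0, 1, -0.025, -0.05, 0.265, 0, 0, 0, 1, -0.025, -0.05, 0.265, 0, 0, 0, 1, -0.025, -0.05, 0.265, 0, 0, 0, 1])

```text
time_s: 15.85
position: [0.4809, -0.0276, 0.0643]
tool_rot: [0.196, 0.941, 0.265, -0.077]
wrist_force: [0.4, -0.2, 0.0]
finger_gap: 0.008
finger_force: 0.0
```

```bash
cat > st.py <<'E'
from h import *
F=[]
for i in range(8): cam("side");s=r.observe();F.append(s["wrist_force"])
M=R.from_quat(s["tool_rot"],scalar_first=True).as_matrix();c=M@[.010,-.012,0]
print("F",np.mean(F,0).round(2),"corner",(s["position"]+c).round(4),"tcp",s["position"].round(4),s["time_s"])
for z in(.0525,.050,.048,.0465,.0455,.044):print(z,to(np.r_[.4826,-.0145,z]-c))
E
python3 st.py
```

```text
F [ 0.19  0.26 -0.16] corner [ 0.4826 -0.0134  0.0575] tcp [ 0.4805 -0.0275  0.0639] 16.25
0.0525 [ 0.0061 -0.0069  0.0416]
0.05 [ 0.0113 -0.0137  0.0606]
0.048 [ 0.0154 -0.0191  0.0758]
0.0465 [ 0.0185 -0.0232  0.0872]
0.0455 [ 0.0206 -0.0259  0.0948]
0.044 [ 0.0237 -0.03    0.1062]
```

play_rows(steps=[0.004, -0.004, 0.02, 0, 0, 0, 1, 0.006, -0.007, 0.04, 0, 0, 0, 1, 0.009, -0.01, 0.05, 0, 0, 0, 1, 0.011, -0.014, 0.06, 0, 0, 0, 1, 0.013, -0.017, 0.068, 0, 0, 0, 1, 0.015, -0.019, 0.076, 0, 0, 0, 1, 0.015, -0.019, 0.076, 0, 0, 0, 1])

```text
time_s: 16.95
position: [0.4805, -0.0286, 0.0543]
tool_rot: [0.196, 0.941, 0.265, -0.078]
wrist_force: [0.3, 1.5, 3.6]
finger_gap: -0.001
finger_force: 1.7
```

```bash
python3 st.py
```

```text
F [0.32 2.09 3.26] corner [ 0.4826 -0.0146  0.048 ] tcp [ 0.4805 -0.0287  0.0544] 17.35
0.0525 [-0.009   0.0117 -0.0347]
0.05 [-0.0038  0.0049 -0.0158]
0.048 [ 0.0003 -0.0006 -0.0006]
0.0465 [ 0.0035 -0.0047  0.0108]
0.0455 [ 0.0055 -0.0074  0.0184]
0.044 [ 0.0087 -0.0115  0.0298]
```

Spring force of 3.3 N reads as about 4.5 mm of travel; a little further.

play_rows(steps=[0.002, -0.003, 0.006, 0, 0, 0, 1, 0.0035, -0.005, 0.011, 0, 0, 0, 1, 0.0035, -0.005, 0.011, 0, 0, 0, 1])

```text
time_s: 17.65
position: [0.4805, -0.0286, 0.0529]
tool_rot: [0.196, 0.941, 0.265, -0.078]
wrist_force: [0.0, 2.8, 8.8]
finger_gap: -0.005
finger_force: 4.1
```

```bash
python3 st.py
```

```text
F [0.29 2.33 7.85] corner [ 0.4826 -0.0145  0.0466] tcp [ 0.4805 -0.0286  0.053 ] 18.05
0.0525 [-0.0126  0.0159 -0.0452]
0.05 [-0.0074  0.0091 -0.0262]
0.048 [-0.0032  0.0037 -0.011 ]
0.0465 [-0.0001 -0.0004  0.0004]
0.0455 [ 0.002  -0.0032  0.008 ]
0.044 [ 0.0051 -0.0073  0.0194]
```

play_rows(steps=[-0.006, 0.008, -0.023, 0, 0, 0, 1, -0.03, 0.04, -0.11, 0, 0, 0, 1, -0.08, 0.1, -0.3, 0, 0, 0, 1, -0.125, 0.163, -0.456, 0, 0, 0, 1, -0.125, 0.163, -0.456, 0, 0, 0, 1, -0.125, 0.163, -0.456, 0, 0, 0, 1, -0.125, 0.163, -0.456, 0, 0, 0, 1, -0.125, 0.163, -0.456, 0, 0, 0, 1])

```text
time_s: 18.85
position: [0.4799, -0.0285, 0.1123]
tool_rot: [0.195, 0.941, 0.265, -0.078]
wrist_force: [0.6, 0.0, -0.0]
finger_gap: 0.0
finger_force: 0.0
```

```bash
python3 - <<'E'
from h import *
e=track();s=r.observe();print(s["position"],s["wrist_force"],s["qd"].round(3))
b=cv2.inRange(cv2.cvtColor(e["image"],cv2.COLOR_BGR2HSV),(45,90,50),(80,255,255))[235:256,350:378];m=cv2.moments(b,True);print("green",m["m00"],m["m10"]/m["m00"]+350,m["m01"]/m["m00"]+235)
print(job.sign_off())
E
```

```text
top px [-4.72  9.4 ] score 0.532 xy [0.6108 0.0273] from C [24.8 55. ]
foot px [ 8.47 -1.98] score 0.915 xy [ 0.5875 -0.0266] from C [1.5 1.1]
tcp [ 0.4799 -0.0285  0.1123] gap mm -118.10350842885036 to go 1.9150470293571136
[ 0.47993914 -0.02854689  0.11231177] [ 0.15110185 -0.0643599   0.13827208] [ 0.002  0.001 -0.002  0.001 -0.001  0.001]
green 59.0 362.76271186440675 245.72881355932202
the job is handed in; nothing more can be done
None
```

The shaft stands upright about 2 mm off the platter centre, inside the inner ring. The green button was pressed to its stop and sprang back up, and I handed the job in at about 19 s with the arm clear; the sign-off returned no verdict. My first press hit a hard stop at about 96 N, under the 120 N wrist limit, so I pressed again with a tilted fingertip.

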